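# Lock the drive plate of a specimen grinder with its shaft-lock bar

### The job

The grinder's platen is off for service and its bare drive plate must be locked against turning: with a fingertip against one of the raised ribs, push the drive plate round until the slot in its rim faces the lock bar, then push the bar by its red tab through the slot until it is fully home, and take your hand clear. Only push: do not pinch the ribs or the tab, and leave the two specimens and the bottle on the grinder standing where they are.

Things in the scene. Friction and masses are not known exactly. Their poses are not given: they have to be found in the camera images.
- grinder: Fixed bench grinder, white casing: x -190 to +310, y -210 to +210 mm about its origin, flat deck 160 mm above the bench. Origin on the bench top under the spindle axis; x runs from its front to its back, y to its left, z up. A grey bowl (radius 119, rim 182 mm above the bench) lies under the drive plate. A thin water tap (232 mm high) is at the back, x 190 to 285, y -45 to 35.
- drive_plate (a joint): Angle (rad) of the drive plate about the spindle, counter-clockwise from above positive, endless both ways; 0 or 6.283 = slot facing the lock bar. Stiff (0.14 N m, about 2.5 N at a rib), stays where left. Plate 190 mm across: dark flat web, its top 196 mm above the bench, with an upright aluminium rim (radius 83 to 95 mm, top at 214 mm). Hub in the middle: radius 22 mm, bolt top at 215 mm.
- slot (a point): Centre of the only slot cut through the drive plate's rim: 18 mm wide, a yellow paint mark on the rim on each side; 89 mm from the spindle axis, 204 mm above the bench. Turns with the plate.
- gate (a point): Fixed point where the lock bar's centre line crosses the rim: 89 mm from the spindle axis towards the grinder's -y, 204 mm above the bench. The slot is lined up when slot is here. The bar is 12 mm wide with a round nose; it enters a slot about 4 mm off and centres it. The bar's dark steel guide (34 mm wide, top at 216 mm) is outside it, 122 to 150 mm from the spindle axis.
- rib0 (a point): Middle of a raised driving rib of the drive plate, 55 mm from the spindle axis, 208 mm above the bench. The three ribs are alike: 42 mm long along the radius (34 to 76 mm from the axis), 12 mm thick, 24 mm high above the web (top 220 mm above the bench). This one is 60 degrees counter-clockwise of the slot, from above.
- rib1 (a point): Middle of the second rib, opposite the slot (180 degrees from it), otherwise as rib0. Pressing on both long flanks of one rib at the same time counts as pinching it; push one flank only.
- rib2 (a point): Middle of the third rib, 60 degrees clockwise of the slot, otherwise as rib0.
- lock_bar (a joint): Travel (m) of the steel lock bar, 12 mm wide, 10 mm high, centre line 204 mm above the bench. Slides along the grinder's +y towards the spindle: 0 = drawn back, nose 8 mm outside the rim; 0.040 = fully home at its stop, nose 20 mm inside the rim. Moves at about 3 N, stays where left, and is blocked by the rim unless the slot is in front of it.
- tab (a point): Centre of the outer face (towards the grinder's -y) of the red upright tab on the lock bar's outer end, 200 mm from the spindle axis when drawn back. Tab 40 mm wide (x), 8 mm thick (y), from 199 to 244 mm above the bench. Push this face towards the grinder's +y. Pressing its inner face too counts as pinching. Outside it: 10 mm of deck, then nothing.
- specimen_black: Loose metal specimen in a black resin mount, cylinder 30 mm diameter, 20 mm high, standing on the deck on the front side of the lock bar, about 130 mm from it. Origin at the centre of its underside. Leave alone.
- specimen_green: The same in green resin, on the back side of the lock bar. Leave alone.
- suspension: Loose white bottle with a blue cap, 54 mm diameter, 130 mm high, standing on the deck at the back left of the bowl. Origin at the centre of its underside. Leave alone.

How it is judged:
On the way, in this order (a step that is already met when the one before it is completed fails the run):
1. the slot in the rim is lined up with the lock bar (horizontal distance between slot and gate below 0.007 m), for 0.1 s.
2. the lock bar is pushed through the slot (value of joint lock_bar above 0.036 m), for 0.2 s.
At the end, for the whole second after the job is handed in: The lock bar stands in the slot, pushed to within 4 mm of its 40 mm stop, the slot centred on it within 6 mm, bar and drive plate at rest, both specimens and the bottle upright within 12 mm of where they stood (value of joint lock_bar above 0.036 m and horizontal distance between slot and gate below 0.006 m and velocity of joint lock_bar below 0.005 m/s and velocity of joint drive_plate between -0.05 and 0.05 rad/s and distance of each of specimen_black, specimen_green, suspension from where it was at the start of the episode below 0.012 m and angle between each of suspension, specimen_black, specimen_green's own z axis and vertical below 0.15 rad); the robot touches nothing.
It fails at once if the lock bar's tab is pinched (both its faces touched at once) (contact force between the fingers and tab_face above 2 N and contact force between the fingers and tab_back above 2 N).
It fails at once if a rib of the drive plate is pinched (both its flanks touched at once) ((contact force between the fingers and rib0_ccw_flank above 2 N and contact force between the fingers and rib0_cw_flank above 2 N) or (contact force between the fingers and rib1_ccw_flank above 2 N and contact force between the fingers and rib1_cw_flank above 2 N) or (contact force between the fingers and rib2_ccw_flank above 2 N and contact force between the fingers and rib2_cw_flank above 2 N)).
It fails at once if the black specimen is lifted, carried or knocked away (distance of specimen_black from where it was at the start of the episode above 0.02 m).
It fails at once if the green specimen is lifted, carried or knocked away (distance of specimen_green from where it was at the start of the episode above 0.02 m).
It fails at once if the bottle is lifted, carried or knocked away (distance of suspension from where it was at the start of the episode above 0.02 m).
It also fails if it takes over 54 s, if anything falls off the work surface, if the arm or the gripper's body presses on something with over 40 N, if the wrist force passes 120 N, or if a joint passes its speed limit or range.

### The arm

A 7-joint arm with a two-finger parallel gripper is mounted at the origin on the work surface. World frame = base frame: x ahead of the robot, y to its left, z up, the work surface at z = 0. Lengths are in m, angles in rad, forces in N, time in s.
With the tool pointing down it reaches from about 0.4 to 0.9 m from the base axis. Payload 5.6 kg.
Tool frame: the origin (TCP) lies midway between the tips of the shut fingers; the grasp point (between the pads) lies 19 mm behind it; y points along the fingers, z is the direction in which the jaws open and shut, and the axes are right-handed (so a half turn about y gives the same grasp; the last joint's range is limited). The gripper opens to 92 mm and grips with 3 to 60 N. Pads are 20 mm wide; open, the fingers measure 128 mm over their backs; the gripper's body (75 mm by 189 mm) begins 69 mm behind the grasp point.
Start: joints at [1.229, 0.468, -0.012, 1.603, 0.006, 1.071, -0.056], TCP at [0.191, -0.621, 0.183] pointing down, gripper open.
Joint ranges: [-2.53, 2.53], [-0.31, 2.02], [-1.57, 1.55], [0.28, 2.44], [-1.29, 4.43], [0.15, 1.84], [-2.92, 2.92]. Speed limits (rad/s): [2.57, 2.57, 3.14, 3.14, 3.14, 3.14, 3.14].

### API

Orientations are given as a 3x3 rotation matrix whose columns are the frame's x, y, z axes.
In Python, from station import env, effector, solver, viewer, workorder, search_frame, tip_of gives the robot as it stands. Calls block until the motion is done:
- env.reach(position, orientation): joint-space move of the TCP to a pose.
- env.movel(position, frame=None, rate=0.15): straight line of the TCP; frame=None keeps the orientation; rate is the mean speed in m/s.
- env.goto_joints(angles): joint-space move.
- effector.release() and effector.grasp(squeeze=None): open the fingers fully, or close them until they stop; squeeze is the grip in N (None keeps the last).
- env.pause(seconds).
- solver.inverse_kinematics(position, orientation): joint angles nearest the present ones, or None.
- env.sense(): the state.
- viewer.read_camera(name): name is "side" or "top"; returns (picture, depth): 400x640x3 uint8, red, green, blue; 400x640 float32, m along the optical axis (not along the pixel's ray), 0 where there is no reading.
- viewer.camera_info(name): a dict with "intrinsics" (3x3 intrinsics, pixels), "eye" and "rotation" of the camera in the world. Camera axes: x right, y up, looking along -z (the intrinsics and any distortion apply to the point x, -y, -z); pixel columns grow to the right and rows downward; lengths in m; the calibration is good to about 2 mm. A picture is of the moment at which its call begins. camera_info takes no time and is no camera call.
A pose or a line that the arm cannot do raises env.PlanningError and nothing moves.
- workorder.finish_job(): hands the job in, once; it reports no verdict.
Trained networks look in the newest picture that a camera, given by its name, has taken for a name from the list of things; names that differ only in an ending like _2 or _b are one class to them, and where a whole thing is asked for, a point or a joint stands for the part that bears it (a point fixed in the world has none). Each returns a list of dicts, best first, with "score" (0 to 1); they miss things now and then, are a little off and sometimes report something else, mostly with a low value. They report only what shows in the picture. A call takes as long as a camera call.
- search_frame(camera, name): "at" ([x, y, z] in m, in world coordinates, good to about 4 mm: the middle of the surface that is visible of it).
- tip_of(camera, name): "at" ([x, y, z] in m, in world coordinates, good to about 4 mm: a listed point, or the origin of a listed thing).
The state is a dict: "t": time; "joint_positions": joint angles; "joint_velocities": joint speeds; "tau": joint torques, N m; "ee_pos": TCP position; "tcp_rot": TCP orientation; "wrist_force": force on the tool from outside, world axes, zero at the start; "moment": the same for the moment, N m; "gripper_width": finger opening in m.
Only numpy, scipy, OpenCV 4.12 (cv2) and the standard library are available. Lean on these libraries where they do the work, as an engineer would, in place of code of your own. Each camera call takes 0.05 s, during which the arm holds its last target. There are 200 camera calls.

## Working session

There is one attempt and no reset: what is moved stays moved. The work goes in short steps, each a Python script; the robot and the scene stay as the last script left them, time stands still between calls to the robot, and variables do not carry over. Pictures are saved under pics/ and viewed, about 8 in all and at most 12, crops included, and the job is handed in when it is done.

```bash
ls; mkdir -p pics
python3 - <<'E'
from station import *
import cv2,numpy as np
np.set_printoptions(precision=4,suppress=True)
for c in("side","top"):
    p,d=viewer.read_camera(c); cv2.imwrite(f"pics/{c}0.png",p[:,:,::-1])
    print(c,viewer.camera_info(c))
    for n in("slot","gate","rib0","rib1","rib2","tab","grinder","drive_plate","specimen_black","specimen_green","suspension"):
        print(n,[(np.round(r["at"],4),round(r["score"],2)) for r in tip_of(c,n)[:3]])
s=env.sense();print(s)
E
```

```text
pics
side {'intrinsics': array([[446.8773,   0.    , 324.9117],
       [  0.    , 446.8773, 194.3973],
       [  0.    ,   0.    ,   1.    ]]), 'eye': array([ 0.397 , -0.6598,  0.6629]), 'rotation': array([[ 0.9684,  0.1539, -0.1964],
       [-0.2487,  0.533 , -0.8087],
       [-0.0198,  0.832 ,  0.5544]])}
slot [(array([0.4732, 0.0998, 0.2013]), 0.9)]
gate [(array([0.5707, 0.0012, 0.2039]), 0.85)]
rib0 [(array([0.6177, 0.0946, 0.2059]), 0.94), (array([0.5405, 0.1442, 0.2118]), 0.87), (array([0.537 , 0.0495, 0.2073]), 0.71)]
rib1 [(array([0.6177, 0.0946, 0.2059]), 0.94), (array([0.5405, 0.1442, 0.2118]), 0.87), (array([0.537 , 0.0495, 0.2073]), 0.71)]
rib2 [(array([0.6177, 0.0946, 0.2059]), 0.94), (array([0.5405, 0.1442, 0.2118]), 0.87), (array([0.537 , 0.0495, 0.2073]), 0.71)]
tab [(array([ 0.5802, -0.1052,  0.2258]), 0.81)]
grinder []Traceback (most recent call last):
  File "<stdin>", line 8, in <module>
ValueError: it knows: gate, grinder, rib, slot, specimen_black, specimen_green, suspension, tab
```

Run:
```python
from station import *
import cv2,numpy as np
np.set_printoptions(precision=4,suppress=True)
for c in("side","top"):
    p,d=viewer.read_camera(c); cv2.imwrite(f"pics/{c}0.png",p[:,:,::-1])
    if c=="top":print(c,viewer.camera_info(c))
    for n in("slot","gate","rib","tab","grinder","specimen_black","specimen_green","suspension"):
        print(n,[(np.round(r["at"],4),round(r["score"],2)) for r in tip_of(c,n)[:3]])
s=env.sense();print(s)
```

```text
slot [(array([0.474 , 0.1016, 0.2012]), 0.74), (array([0.5731, 0.0021, 0.2049]), 0.61)]
gate [(array([0.5728, 0.002 , 0.2042]), 0.85)]
rib [(array([0.6177, 0.0879, 0.2088]), 0.92), (array([0.5395, 0.1432, 0.2089]), 0.69), (array([0.5371, 0.0488, 0.2073]), 0.64)]
tab [(array([ 0.5782, -0.1068,  0.2238]), 0.63)]
grinder []
specimen_black [(array([ 0.4337, -0.0542,  0.1592]), 0.57)]
specimen_green [(array([ 0.7359, -0.0504,  0.1586]), 0.54)]
suspension [(array([0.7117, 0.2518, 0.1593]), 0.82)]
top {'intrinsics': array([[442.4271,   0.    , 314.0793],
       [  0.    , 442.4271, 200.8336],
       [  0.    ,   0.    ,   1.    ]]), 'eye': array([0.4896, 0.0475, 0.9288]), 'rotation': array([[-0.029 ,  0.9966, -0.0773],
       [-0.9996, -0.0284,  0.0091],
       [ 0.0069,  0.0776,  0.997 ]])}
slot [(array([0.4767, 0.1053, 0.2037]), 0.6)]
gate [(array([0.5697, 0.0049, 0.2049]), 0.56)]
rib [(array([0.619 , 0.0867, 0.2077]), 0.89), (array([0.5361, 0.0521, 0.2072]), 0.7)]
tab [(array([ 0.5741, -0.1045,  0.221 ]), 0.9)]
grinder []
specimen_black [(array([ 0.4332, -0.0538,  0.1577]), 0.55)]
specimen_green [(array([ 0.7375, -0.0503,  0.1631]), 0.59), (array([0.7072, 0.2537, 0.1575]), 0.3)]
suspension [(array([0.7047, 0.2529, 0.1535]), 0.83)]
{'t': 1.3, 'joint_positions': array([ 1.229 ,  0.4675, -0.0116,  1.6027,  0.006 ,  1.0714, -0.0563]), 'joint_velocities': array([ 0.0006, -0.0005, -0.0006,  0.0013,  0.001 , -0.0009,  0.0006]), 'tau': array([  0.0002, -52.0417,  -0.0125, -24.4055,  -0.0567,   0.0113,
         0.    ]), 'ee_pos': array([ 0.1913, -0.6212,  0.183 ]), 'tcp_rot': array([[-0.9557, -0.    ,  0.2943],
       [-0.2943, -0.    , -0.9557],
       [ 0.    , -1.    , -0.    ]]), 'wrist_force': array([-0.1583,  0.0695,  1.0585]), 'moment': array([ 0.0367,  0.0124, -0.0521]), 'gripper_width': 0.09186055121737421}
```

View pics/side0.png

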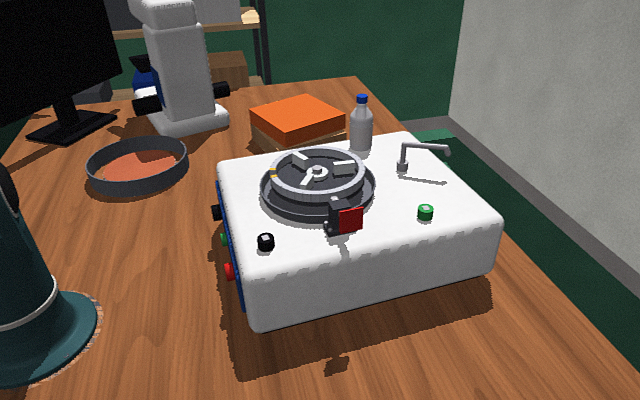

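View pics/top0.png

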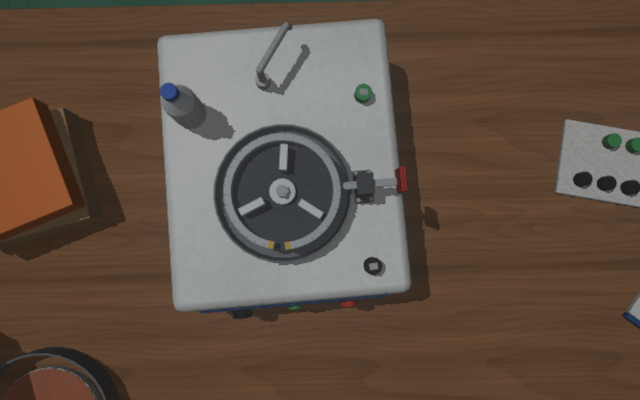

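The side view shows the slot's yellow marks at (272,172), facing the robot, with the tab at (350,220). In the top view the hub is at (282,191) and the slot at (280,246). The two cameras agree with each other: the spindle is near (0.565, 0.093), the grinder's yaw is about 3.5°, and the plate needs about +98° CCW. I'll push rib2 (world angle about 114°) on its clockwise flank.

```bash
cat > h.py <<'E'
from station import *
import cv2,numpy as np
np.set_printoptions(precision=4,suppress=True)
S=np.array([0.565,0.093])
def R(a):  # tool down, jaw direction at world angle a (rad)
    z=np.array([np.cos(a),np.sin(a),0]); y=np.array([0,0,-1.]); return np.c_[np.cross(y,z),y,z]
def P(rib,gap,z,r=.05): # finger on the clockwise side of a rib at angle rib (deg)
    a=np.radians(rib); u=np.array([np.cos(a),np.sin(a)]); t=np.array([-u[1],u[0]])
    return np.r_[S+r*u-gap*t,z], R(a+np.pi)
def st(m=""):
    s=env.sense(); print(m,"t",round(s["t"],2),s["ee_pos"],"F",s["wrist_force"],"w",round(s["gripper_width"],4)); return s
def look(c,names,pic=None):
    p,d=viewer.read_camera(c)
    if pic: cv2.imwrite(f"pics/{pic}.png",p[:,:,::-1])
    for n in names: print(c,n,[(np.round(r["at"],4),round(r["score"],2)) for r in tip_of(c,n)[:3]])
E
python3 - <<'E'
from h import *
effector.grasp(10); st("shut")
p=env.sense()["ee_pos"]; env.movel([p[0],p[1],.40],rate=.3)
pos,o=P(114.5,.028,.36); print(solver.inverse_kinematics(pos,o))
env.reach(pos,o); st("above")
look("top",["rib"],"above"); 
for k in range(0,91,15): print(k,solver.inverse_kinematics(*P(114.5+k,.016,.204)))
E
```

```text
shut t 2.64 [ 0.1913 -0.6212  0.183 ] F [-0.4073  0.6659  0.0864] w 0.0004
[ 0.4375  0.4324 -1.0528  1.4731  0.3753  1.4526 -1.7624]
above t 6.53 [0.5701 0.1491 0.3598] F [-0.3027 -0.5204 -0.0354] w 0.0007
top rib [(array([0.5371, 0.0518, 0.2081]), 0.72), (array([0.6176, 0.0898, 0.2071]), 0.69)]
0 [ 0.4161  0.5254 -0.9873  1.7181  0.4744  1.1589 -1.8487]
15 [ 0.4659  0.526  -1.0478  1.7488  0.4944  1.1594 -1.6106]
30 [ 0.5202  0.5279 -1.106   1.778   0.5132  1.1607 -1.3653]
45 [ 0.5771  0.5326 -1.1607  1.8038  0.5319  1.1637 -1.1131]
60 [ 0.6428  0.5546 -1.2302  1.8238  0.5673  1.1776 -0.8685]
75 [ 0.7056  0.5897 -1.3004  1.8368  0.6124  1.2006 -0.6264]
90 [ 0.7561  0.6287 -1.3569  1.8419  0.6565  1.2272 -0.3788]
```

Run:
```python
from h import *
look("side",["rib","slot"],"above_side")
```

```text
side rib [(array([0.617 , 0.0918, 0.2041]), 0.85), (array([0.5394, 0.1444, 0.212 ]), 0.75)]
side slot [(array([0.4735, 0.1025, 0.1998]), 0.82)]
```

View pics/above_side.png

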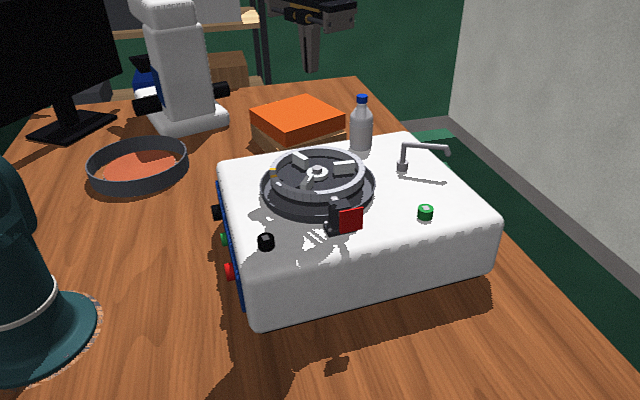

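The view shows the shut fingertip at (310,70), above the plate, with rib2 at about (300,158) and a clear way down. Next I'll descend beside the rib and push, stopping about 14° short.

Run:
```python
from h import *
env.movel(*P(114.5,.028,.23),rate=.2); env.movel(*P(114.5,.028,.204),rate=.06); s=st("down")
if abs(s["wrist_force"][2])<8:
    for k in range(0,85,12):
        env.movel(*P(114.5+k,.016,.204),rate=.06)
        s=st(k)
        if np.linalg.norm(s["wrist_force"])>30: break
look("side",["slot","rib","gate"],"push1")
look("top",["slot","rib"])
```

```text
down t 8.17 [0.5697 0.1502 0.2038] F [-0.1161  0.2384 -0.8059] w 0.0004
0 t 8.52 [0.5587 0.1448 0.2043] F [0.3053 0.3879 0.1162] w 0.0005
12 t 8.88 [0.5484 0.1426 0.2041] F [ 0.7162  0.4955 -0.2713] w 0.0006
24 t 9.23 [0.5386 0.138  0.204 ] F [-0.6099 -0.8632 -0.1978] w 0.0004
36 t 9.59 [0.5298 0.1316 0.204 ] F [-0.5222 -0.4685  0.6911] w 0.0006
48 t 9.95 [0.5226 0.1234 0.204 ] F [ 0.5706  0.0709 -0.6179] w 0.0006
60 t 10.31 [0.5171 0.114  0.204 ] F [ 0.2801 -0.1904 -0.0564] w 0.0001
72 t 10.67 [0.5137 0.1036 0.204 ] F [ 0.0936 -0.0589  0.5742] w 0.0008
84 t 11.03 [0.5126 0.0928 0.204 ] F [-0.8834  0.3986  0.3151] w 0.0004
side slot [(array([0.4752, 0.1026, 0.2016]), 0.9), (array([0.6184, 0.0912, 0.2064]), 0.16)]
side rib [(array([0.5369, 0.0495, 0.2091]), 0.87), (array([0.6175, 0.0892, 0.2039]), 0.84), (array([0.5423, 0.1428, 0.2105]), 0.75)]
side gate [(array([0.5751, 0.0015, 0.2076]), 0.9)]
top slot []
top rib [(array([0.6178, 0.0888, 0.2098]), 0.88)]
```

View pics/push1.png

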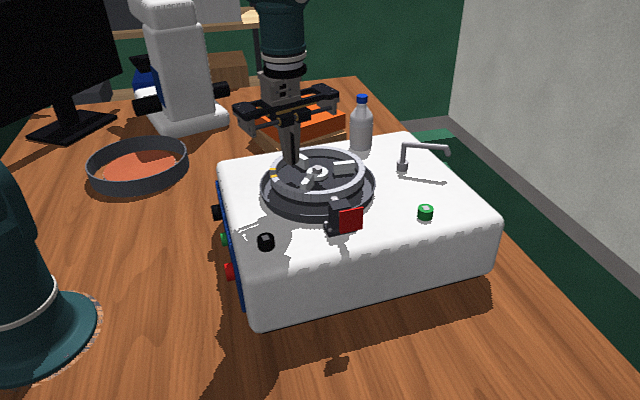

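The finger ended at (292,162), but the plate did not turn and no force showed up. I'll check a magnified crop and the depth at the fingertip before moving again.

Run:
```python
from h import *
ims=[]
for c,(u,v) in(("side",(310,165)),("top",(280,195))):
    p,d=viewer.read_camera(c); i=viewer.camera_info(c)
    q=p[v-60:v+60,u-65:u+65,::-1]; ims.append(cv2.resize(q,None,fx=3,fy=3,interpolation=cv2.INTER_CUBIC))
    K=i["intrinsics"]
    def pr(x):
        w=i["rotation"].T@(np.array(x)-i["eye"]); return (K@np.array([w[0],-w[1],-w[2]]))[:2]/-w[2]
    e=env.sense()["ee_pos"]; print(c,"tip px",pr(e),"slot",pr([.474,.102,.204]))
    if c=="side":
        for vv in range(120,184,4):
            for uu in(288,294):
                z=d[vv,uu]; w=np.array([(uu-K[0,2])*z/K[0,0],-(vv-K[1,2])*z/K[0,0],-z]); print(vv,uu,i["rotation"]@w+i["eye"],end=" ")
            print()
cv2.imwrite("pics/crop.png",np.hstack(ims))
```

```text
side tip px [291.5347 175.7154] slot [271.5273 176.1824]
120 288 [0.5081 0.0584 0.3388] 120 294 [0.522  0.0782 0.3284] 
124 288 [0.5075 0.058  0.3314] 124 294 [0.5225 0.0839 0.318 ] 
128 288 [0.5107 0.0821 0.3124] 128 294 [0.5223 0.085  0.3095] 
132 288 [0.5099 0.0807 0.3051] 132 294 [0.5215 0.0835 0.3022] 
136 288 [0.5094 0.0805 0.2972] 136 294 [0.5213 0.0849 0.2934] 
140 288 [0.5087 0.0797 0.2895] 140 294 [0.5211 0.0865 0.2844] 
144 288 [0.5085 0.0819 0.2802] 144 294 [0.52   0.0833 0.2778] 
148 288 [0.5073 0.0774 0.2742] 148 294 [0.5195 0.083  0.2695] 
152 288 [0.5073 0.0813 0.2638] 152 294 [0.5193 0.085  0.26  ] 
156 288 [0.5066 0.0804 0.2558] 156 294 [0.5188 0.0848 0.2516] 
160 288 [0.5063 0.0822 0.2462] 160 294 [0.5181 0.0838 0.2435] 
164 288 [0.5056 0.0812 0.2381] 164 294 [0.5283 0.15   0.1966] 
168 288 [0.5135 0.1393 0.1953] 168 294 [0.5257 0.1374 0.1944] 
172 288 [0.5104 0.1223 0.1959] 172 294 [0.5224 0.1203 0.1951] 
176 288 [0.5072 0.1049 0.197 ] 176 294 [0.5193 0.1043 0.1954] 
180 288 [0.5047 0.0917 0.1959] 180 294 [0.5164 0.0898 0.195 ] 
top tip px [283.1911 222.0312] slot [277.8741 245.8474]
```

View pics/crop.png

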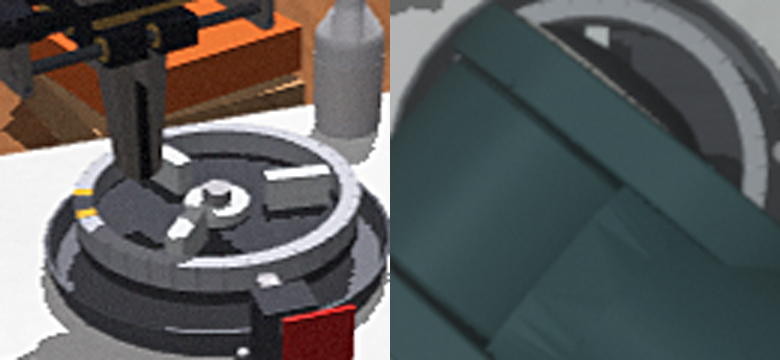

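The crop shows the plate unmoved, with the fingertip hanging above the ribs. Its lower end is at side pixel (293,164), which depth puts at z ≈ 0.236. That is about 32 mm above the reported TCP, so the finger passed clear over the rib. I'll go back and lower it by about 29 mm more, checking force on the way down.

Run:
```python
from h import *
env.movel(*P(114.5,.028,.204),rate=.15)
f0=env.sense()["wrist_force"]; ok=True
for z in(.190,.182,.176):
    env.movel(P(114.5,.028,z)[0],rate=.06); s=st(z)
    if abs(s["wrist_force"][2]-f0[2])>6: ok=False; print("contact"); break
if ok:
    for k in(0,12,24,36):
        env.movel(*P(114.5+k,.016,z),rate=.06); s=st(k)
        if np.linalg.norm(s["wrist_force"])>30: break
look("side",["slot","rib"],"push2")
```

```text
0.19 t 13.47 [0.5694 0.1499 0.1893] F [-0.7239 -0.5596 -0.0258] w 0.0004
0.182 t 13.76 [0.5695 0.15   0.1815] F [ 0.3265 -0.8167  0.387 ] w 0.0006
0.176 t 14.01 [0.5695 0.15   0.1756] F [ 0.7653  0.5625 -0.1546] w 0.0008
0 t 14.36 [0.5586 0.1447 0.1763] F [-1.1438 -0.751  -0.512 ] w 0.0005
12 t 14.72 [0.5482 0.1425 0.176 ] F [ 0.1757 -0.5622 -0.1965] w 0.0007
24 t 15.07 [0.5383 0.1379 0.176 ] F [0.1183 0.1513 0.1284] w 0.0006
36 t 15.43 [0.5296 0.1313 0.176 ] F [-0.7263 -0.4677  0.5921] w 0.0006
side slot [(array([0.4872, 0.0482, 0.2033]), 0.82), (array([0.5719, 0.0038, 0.2043]), 0.34)]
side rib [(array([0.5167, 0.1204, 0.2111]), 0.96), (array([0.608 , 0.1214, 0.2049]), 0.69), (array([0.5676, 0.0412, 0.2097]), 0.68)]
```

View pics/push2.png

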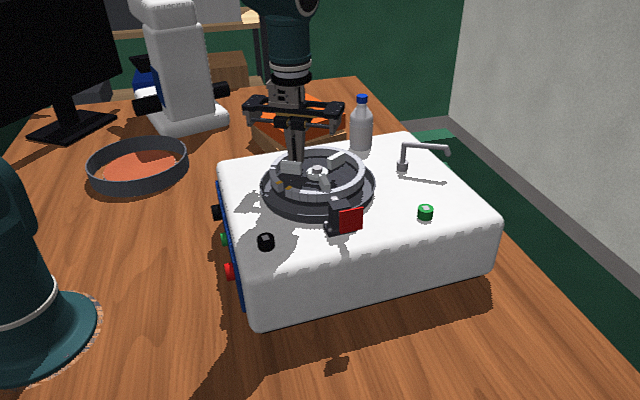

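The plate now turns. The slot mark is at (284,187) and rib2 stands in front of the fingertip at (292,168). Measured rib2 angle is 150.4° against 150.5° commanded. Next I'll push to about 12° short.

```bash
cat >> h.py <<'E'
def angles(c="side"):
    p,d=viewer.read_camera(c)
    g=lambda n:[np.array(r["at"])[:2] for r in tip_of(c,n) if r["score"]>.4]
    out=[]
    for n,off in(("rib",0),("slot",0)):
        print(n,[(np.round(np.degrees(np.arctan2(*(q-S)[::-1]))%360,1),round(float(np.linalg.norm(q-S)),4)) for q in g(n)])
    print("gate",g("gate"),"tab",g("tab"))
    return p
E
python3 - <<'E'
from h import *
for k in(48,60,72,84):
    env.movel(*P(114.5+k,.016,.176),rate=.06); s=st(k)
    if np.linalg.norm(s["wrist_force"])>30: break
p=angles(); cv2.imwrite("pics/push3.png",cv2.resize(p[100:260,200:440,::-1],None,fx=3,fy=3)); angles()
E
```

```text
48 t 15.94 [0.5222 0.1232 0.1759] F [-0.0075  0.4157  0.0028] w 0.0006
60 t 16.3 [0.5169 0.1136 0.176 ] F [0.1995 0.3468 0.8265] w 0.0005
72 t 16.66 [0.5137 0.1031 0.176 ] F [ 0.513  -0.2118  1.1084] w 0.0005
84 t 17.02 [0.5126 0.0923 0.1759] F [-0.923   0.0351 -0.3443] w 0.0003
rib [(np.float64(199.0), 0.0574), (np.float64(324.5), 0.0547), (np.float64(84.4), 0.0575)]
slot [(np.float64(260.3), 0.0887)]
gate [array([0.5701, 0.0028])] tab [array([ 0.5771, -0.1022]), array([0.6085, 0.0617])]
rib [(np.float64(82.7), 0.054), (np.float64(197.3), 0.057), (np.float64(326.3), 0.0536)]
slot [(np.float64(256.6), 0.0891)]
gate [array([0.7108, 0.2545])] tab [array([ 0.574 , -0.1032])]
```

View pics/push3.png

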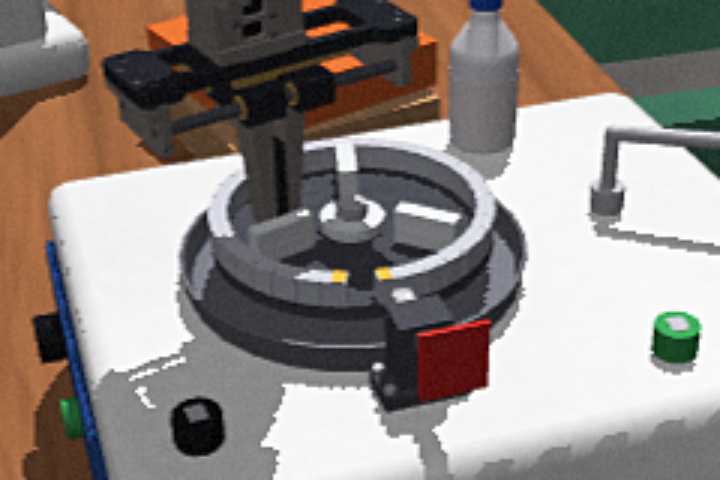

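The slot's yellow marks (crop 340 and 385, 275) are still left of the bar nose (crop 402,293). The slot is at about 258.5°. Gate and tab both put the bar at about 273.4°, so about 15° remain. I'll go to just short of that and compare.

Run:
```python
from h import *
for a in(206,212.7):
    env.movel(*P(a,.016,.176),rate=.05); st(a)
env.pause(.2)
p=angles(); cv2.imwrite("pics/push4.png",cv2.resize(p[160:250,280:400,::-1],None,fx=6,fy=6,interpolation=cv2.INTER_CUBIC)); angles()
```

```text
206 t 17.8 [0.5131 0.0853 0.1758] F [-0.4734  0.0558  0.6014] w 0.001
212.7 t 18.07 [0.5143 0.0794 0.1759] F [-0.1158 -0.0618 -0.9298] w 0.0
rib [(np.float64(212.9), 0.0535), (np.float64(338.7), 0.0575), (np.float64(97.9), 0.0559)]
slot [(np.float64(272.9), 0.0855)]
gate [array([0.5727, 0.0009])] tab [array([ 0.5788, -0.1022])]
rib [(np.float64(211.5), 0.0549), (np.float64(97.2), 0.0594), (np.float64(342.6), 0.0558)]
slot [(np.float64(272.3), 0.0835)]
gate [array([0.5712, 0.0018]), array([0.5174, 0.0608])] tab [array([ 0.576 , -0.1053])]
```

View pics/push4.png

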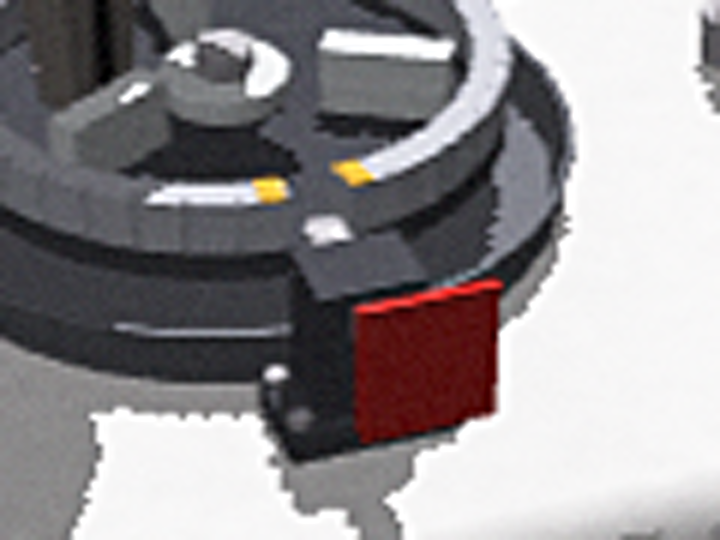

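Run:
```python
from h import *
i=viewer.camera_info("side");K=i["intrinsics"]
def pr(x):
    w=i["rotation"].T@(np.array(x)-i["eye"]); return ((K@np.array([w[0],-w[1],-w[2]]))[:2]/-w[2]-[280,160])*6
a=np.radians(273.4);u=np.array([np.cos(a),np.sin(a)]);t=np.array([-u[1],u[0]])
q=lambda r,s,z:pr(np.r_[S+r*u+s*t,z])
print("hub",q(0,0,.215),"paintL",q(89,0,.214) if 0 else q(.089,-.0125,.214),"slotmid",q(.089,0,.214),"paintR",q(.089,.0125,.214))
print("nose",q(.106,0,.209),"guide4",q(.122,-.017,.216),q(.122,.017,.216),q(.150,-.017,.216),q(.150,.017,.216),"tab top L/R",q(.2,-.02,.244),q(.2,.02,.244))
p,d=viewer.read_camera("side")
h=cv2.cvtColor(p,cv2.COLOR_RGB2HSV)
m=cv2.inRange(h,(18,120,100),(35,255,255)); n,_,s,c=cv2.connectedComponentsWithStats(m[160:250,280:400])
print("yellow",[(s[k][4],c[k]*6+3) for k in range(1,n)])
m=cv2.inRange(h,(0,150,60),(8,255,255))[160:250,280:400]; ys,xs=np.nonzero(m); print("red",xs.min()*6,xs.max()*6+6,ys.min()*6,ys.max()*6+6)
```

```text
hub [222.3245  42.3405] paintL [268.4094 190.7326] slotmid [307.3296 183.2181] paintR [345.9614 175.7593]
nose [325.3832 226.1578] guide4 [287.9783 246.0385] [396.7232 224.4274] [318.4763 298.4425] [430.0233 275.6482] tab top L/R [367.1886 318.5732] [507.7104 289.45  ]
yellow [(np.int32(18), array([352., 173.])), (np.int32(17), array([269.1176, 189.7059]))]
red 354 504 276 444
```

The calibrated projection agrees with the picture: hub, nose and guide corners all match. The midpoint of the yellow marks is within about 1 mm of the bar line, so the slot is lined up. Next I'll back the finger off the rib, lift, and push the tab.

Run:
```python
from h import *
env.movel(P(212.7,.027,.176)[0],rate=.08)
env.movel(P(212.7,.027,.34)[0],rate=.25)
psi=np.radians(3.4); v=np.array([-np.sin(psi),np.cos(psi)]); o=R(psi)
T=np.array([.5775,-.105])
q=lambda g,z:np.r_[T-(g+.010)*v,z]
env.reach(q(.04,.34),o); st("above tab")
env.movel(q(.04,.184),rate=.2); s=st("beside tab"); f0=s["wrist_force"]
angles()
for g in(.008,0,-.01,-.02,-.03,-.034,-.037,-.039,-.041,-.043,-.045,-.047):
    env.movel(q(g,.184),rate=.05 if g>-.032 else .03); s=st(g)
    if np.linalg.norm(s["wrist_force"]-f0)>12: print("stop"); break
p=angles(); cv2.imwrite("pics/tab1.png",cv2.resize(p[130:270,250:450,::-1],None,fx=4,fy=4,interpolation=cv2.INTER_CUBIC))
```

```text
above tab t 20.92 [ 0.5802 -0.1522  0.3403] F [0.7591 0.7664 0.2585] w 0.0005
beside tab t 21.85 [ 0.5813 -0.1543  0.1853] F [ 0.1692 -0.0895 -0.0304] w 0.0009
rib [(np.float64(101.8), 0.0572), (np.float64(212.7), 0.0537), (np.float64(339.4), 0.0548)]
slot [(np.float64(272.7), 0.0845)]
gate [array([0.5733, 0.0023])] tab [array([ 0.5772, -0.1013])]
0.008 t 22.89 [ 0.5786 -0.1232  0.184 ] F [ 0.3967  0.7288 -0.3296] w 0.0006
0 t 23.2 [ 0.5781 -0.1145  0.1841] F [-0.3515  0.4074 -0.1957] w 0.0007
-0.01 t 23.55 [ 0.5774 -0.1043  0.1841] F [-0.7099  0.2053  0.2222] w 0.001
-0.02 t 23.9 [ 0.5768 -0.094   0.1841] F [-0.4163 -0.3065 -0.9436] w 0.0006
-0.03 t 24.25 [ 0.5762 -0.084   0.184 ] F [-0.3255 -1.1255 -0.6698] w 0.0002
-0.034 t 24.53 [ 0.576  -0.0807  0.184 ] F [ 0.8457 -1.7586 -0.1871] w 0.001
-0.037 t 24.78 [ 0.5759 -0.0779  0.184 ] F [ 0.4532 -1.7926 -0.4749] w 0.0005
-0.039 t 25.03 [ 0.5758 -0.0759  0.184 ] F [ 1.1383 -1.702   0.1784] w 0.0007
-0.041 t 25.28 [ 0.5758 -0.076   0.184 ] F [ 0.0479 -5.4934  0.9874] w 0.0006
-0.043 t 25.53 [ 0.5757 -0.076   0.184 ] F [ 0.2982 -9.2768  2.0708] w 0.0004
-0.045 t 25.78 [ 0.5757 -0.0761  0.184 ] F [ -0.1414 -13.4704   3.2237] w 0.0003
stop
rib [(np.float64(213.5), 0.056), (np.float64(95.4), 0.0562), (np.float64(337.7), 0.0545)]
slot []
gate [] tab [array([ 0.5736, -0.0666])]
```

View pics/tab1.png

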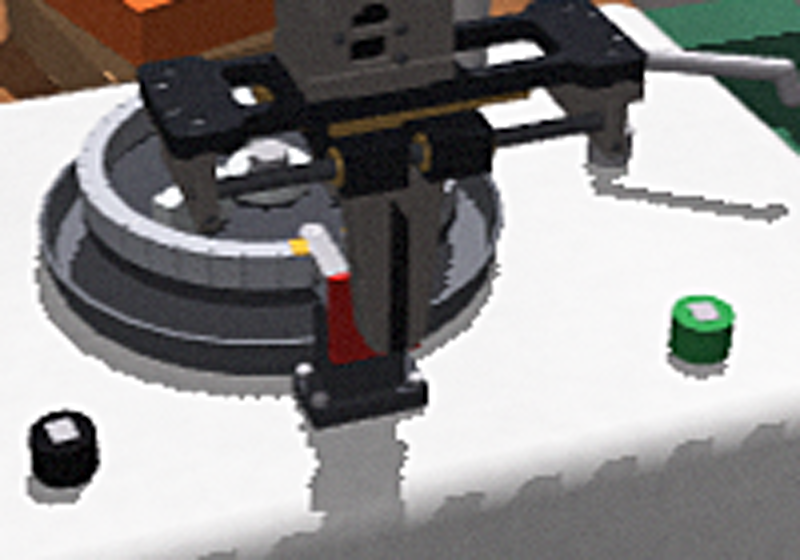

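The bar went through the slot and met a hard stop after about 40 mm, with the tab face going from y ≈ -0.105 to -0.066. The specimens in the crop, at (62,448) and (702,328), haven't moved. Now I'll back away and check.

Run:
```python
from h import *
e=env.sense()["ee_pos"]
env.movel([e[0]+.003,e[1]-.07,e[2]],rate=.12); env.movel([e[0]+.003,e[1]-.07,.36],rate=.25)
env.movel([e[0]-.12,e[1]-.22,.36],rate=.25); env.pause(.3); st("clear")
p=angles(); cv2.imwrite("pics/end.png",cv2.resize(p[130:270,250:450,::-1],None,fx=4,fy=4,interpolation=cv2.INTER_CUBIC))
angles("top"); look("top",["specimen_black","specimen_green","suspension","tab"]); look("side",["specimen_black","specimen_green","suspension","tab"])
```

```text
clear t 28.89 [ 0.4563 -0.2951  0.3601] F [0.3661 0.2708 0.2431] w 0.0004
rib [(np.float64(338.4), 0.0579), (np.float64(99.3), 0.0575)]
slot [(np.float64(275.0), 0.0902)]
gate [array([0.5733, 0.0048])] tab [array([ 0.5758, -0.0665])]
rib [(np.float64(94.6), 0.0535), (np.float64(337.7), 0.0579)]
slot [(np.float64(271.9), 0.0872), (np.float64(319.3), 0.2245)]
gate [array([0.5664, 0.0042])] tab [array([ 0.5736, -0.0653]), array([0.5689, 0.0049])]
top specimen_black [(array([ 0.4298, -0.0527,  0.1599]), 0.73)]
top specimen_green [(array([ 0.7372, -0.0517,  0.1638]), 0.7)]
top suspension [(array([0.7071, 0.254 , 0.1563]), 0.72)]
top tab [(array([ 0.5739, -0.0687,  0.2217]), 0.82)]
side specimen_black [(array([ 0.4343, -0.0538,  0.1596]), 0.61)]
side specimen_green [(array([ 0.7327, -0.0498,  0.1599]), 0.51), (array([ 0.5724, -0.0669,  0.2241]), 0.18)]
side suspension [(array([0.713 , 0.2538, 0.1562]), 0.95)]
side tab [(array([ 0.5771, -0.0661,  0.2234]), 0.9)]
```

View pics/end.png

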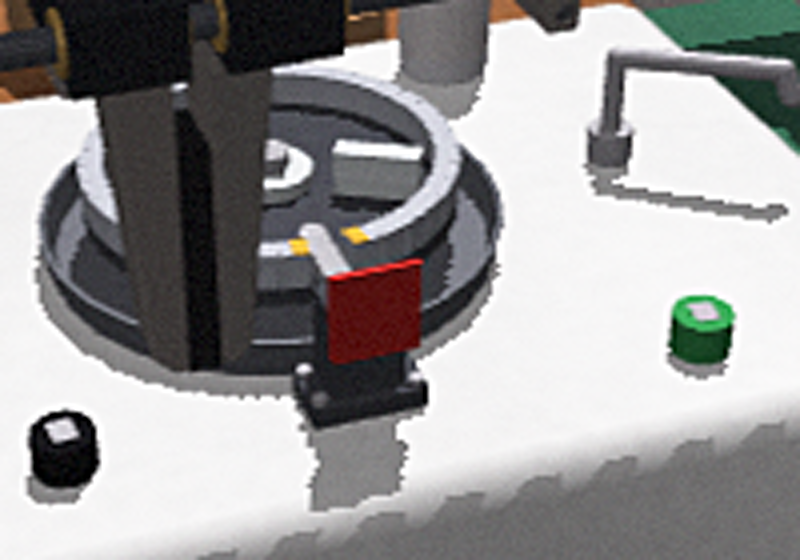

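The bar lies between the two yellow marks (crop 300,245 and 355,236), and the hand is clear. The tab stands 160 mm from the spindle, as expected when fully home.

```bash
python3 -c "
from h import *
print(workorder.finish_job()); st()"
```

```text
the job is handed in; nothing more can be done
None
the job is handed in; nothing more can be done
```

The drive plate is locked. I pushed it about 98° counter-clockwise with the shut fingertips on rib2's clockwise flank until the slot faced the bar. I then pushed the red tab until the bar met its stop, took the hand clear and handed in, at about 29 s on the robot's clock.

**Last checks**
- **Bar:** the tab face moved from y ≈ -0.105 to -0.066, about 39–40 mm, and now stands about 160 mm from the spindle. At the stop it held against 13 N without moving.
- **Slot:** it read 275° from the side camera and 272° from the top camera, against the bar's 273.4°. The last picture shows the bar between the two yellow marks.
- **Specimens and bottle:** they read within about 5 mm of their first positions, which is about the networks' accuracy.

**What went wrong or disagreed**
- **First push missed:** the finger passed over the rib without touching it. The camera showed the real fingertips about 30 mm above the reported TCP, so I went about 28 mm lower and it worked.
- **Stray detections:** the networks gave some false slot, gate and tab positions, which I ignored after checking the pictures.
- **Verdict:** the job reports none, so success is judged only from these checks.

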